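Pay and start the coin washer

ROBOT

A 6-joint arm with a two-finger parallel gripper is mounted at the origin on the work surface. World frame = base frame: x ahead of the robot, y to its left, z up, the work surface at z = 0. Lengths are in m, angles in degrees, forces in N, time in s.
With the tool pointing down it reaches from about 0.35 to 0.875 m from the base axis. Payload 4.2 kg.
Tool frame: the origin (TCP) lies midway between the tips of the shut fingers; the grasp point (between the pads) lies 19 mm behind it; z points along the fingers, y is the line along which they close (so a half turn about z gives the same grasp; the last joint's range is limited). The gripper opens to 87 mm and grips with 3 to 60 N. Pads are 19 mm wide; open, the fingers measure 117 mm over their backs; the gripper's body (75 mm by 190 mm) begins 51 mm behind the grasp point.
Start: joints at [84.889, 22.042, 0.453, 0, -68.411, -14.817], TCP at [0.213, 0.588, 0.223] pointing down, gripper open.
Joint ranges: [-179.83, 179.83], [-69.29, 118.12], [-61.27, 80.66], [-181.25, 117.63], [-171.15, -9.14], [-177.46, 177.46]. Speed limits (degrees/s): [159.86, 159.86, 180, 180, 180, 180].

INTERFACE

Orientations are given as a 3x3 rotation matrix whose columns are the frame's x, y, z axes.
In Python, from station import * gives the robot as it stands. The module is installed in compiled form; this text tells all that it offers.
- The arm moves only by the tool servo_tool, never from a script. Its argument "deltas" is a list of rows, each an object of numbers: "tx", "ty", "tz": the shift along the tool's x, y, z in mm; "ax", "ay", "az": the turn, a rotation vector about the tool's x, y, z in rad; "claw": the finger opening in mm, from 0 to 87. In form: [{"tx": .., "ty": .., "tz": .., "ax": .., "ay": .., "az": .., "claw": ..}, ...]. A call has 1 to 12 rows; each row is the pose to reach, as a shift and turn from the pose commanded when the call began, along the tool's axes at that moment; what a row does not reach only later rows make up. A row lasts 1/12 s, in which the tool goes at most 41.7 mm and 7.16 degrees, less where a joint would pass 70% of its speed; a pose out of reach is approached as far as the arm can. A call with a gripper value outside its range is refused whole. The fingers move at their own pace and stop on an object; the grip force is fixed at half the most. Time passes only in rows, so rows that repeat a pose let the fingers close. It gives the time, the measured TCP pose, the force, the opening and the grip force at its end, in the units of the state.
- sense(): the state, without advancing time (a new reading comes with each control period).
- capture(name): name is "side" or "top" or "wrist"; returns the picture (400x640x3 uint8, blue, green, red); there is no depth.
- calibration(name): a dict with "fx", "fy", "cx", "cy" (pixels), "dist" ([k1, k2, p1, p2, k3] as OpenCV has them; the pictures are not rectified), "cam_to_world" (4x4, takes a point from camera to world coordinates); the wrist camera has in their place "hand_eye" (4x4, takes a point from camera to tool coordinates, whose origin is the TCP and whose axes are the flange's). Camera axes: x right, y down, z forward; pixel columns grow to the right and rows downward; lengths in m; the calibration is good to about 2 mm. A picture is of the moment at which its call begins: read the wrist's pose just before it. calibration takes no time and is no camera call.
- finish_job(): hands the job in; it is judged then, once.
Trained networks look in the newest picture that a camera, given by its name, has taken for a name from the list of things; names that differ only in an ending like _2 or _b are one class to them, and where a whole thing is asked for, a point or a joint stands for the part that bears it (a point fixed in the world has none). Each returns a list of dicts, best first, with "confidence" (0 to 1); they miss things now and then, are a little off and sometimes report something else, mostly with a low value. They report only what shows in the picture. A call takes as long as a camera call.
- recognise(label, camera): "xyz" ([x, y, z] in m, in the coordinates of the camera as it stood for that picture, good to about 4 mm: the middle of the surface that is visible of it).
- trace(label, camera): "mask" (400x640 bool, what is visible of it).
The state is a dict: "time_s": time; "joints": joint angles; "joint_velocities": joint speeds; "effort": joint torques, N m; "tcp_pos": TCP position; "ee_rot": TCP orientation; "wrist_force": force on the tool from outside, world axes, zero at the start; "moment": the same for the moment, N m; "gripper_width": opening from 0.0 (shut) to 1.0 (fully open); "gripper_force": force on a finger pad.
Only numpy, scipy, OpenCV 4.12 (cv2) and the standard library are available. Lean on these libraries where they do the work, as an engineer would, in place of code of your own. Each camera call takes 0.05 s, during which the arm holds its last target. There are 200 camera calls.

TASK

The washer's coin slide is loaded with coins and the water temperature is already chosen, so start the machine: with a fingertip, push the coin slide in along its rail, gently and without ramming it against its end stop, until you feel it drop into its notch, and leave it sitting there. Then press the round start button on the sloping console all the way in and let it come back out. Leave the temperature keys alone, and leave everything standing on the washer where it is.

Things in the scene. Friction and masses are not known exactly. Their poses are not given: they have to be found in the camera images.
- washer: White top-load washer beside the blue table, fixed. Origin on its flat deck (100 mm above the table), straight below the end of the coin slide's rail; own x to the machine's right, y to its back, z up. Deck from x -290 to 360, y -440 to 80 mm. Along the back a console, black face sloping at 45 degrees from (y 80, z 10) up to (y 200, z 130) mm.
- chute_mouth (a point): Centre of the mouth of the steel bezel (78 wide, z 50 to 128 mm above the deck) where the coin slide enters the grey coin meter case. The bezel stands 20 mm out of the case, whose front is 100 mm behind the washer's origin, x -55 to 165 mm, top 145 mm above the deck. From the bezel the rail, a channel 60 mm wide with lips 80 mm above the deck, reaches out 80 mm. Axes as the washer's
- push_plate (a point): Upright steel push plate at the outer end of the coin slide, 50 mm wide, 5 mm thick, from 20 mm below to 24 mm above this point, the centre of its outer (pushed) face. Axes as the washer's; pushed along own +y. With the slide out it is at y = -5 mm from the washer's origin, 96 mm above the deck. Behind it the flat slide, with four coins on edge, runs into the meter.
- coin_slide (a joint): Travel of the coin slide into the meter, m: 0 fully out; starts from 0 to 0.020, stays where left. Slides with about 1 N up to 0.056; there a sprung roller resists with about 10 N (the hump), lets go past 0.064, and the force dips to nothing as the slide drops by itself into its home notch at 0.070 and is held. Rigid end stop at 0.075.
- start_button_top (a point): Centre of the outer face of the start button, a round button 28 mm across in a round grey collar 44 mm across on the sloping console, 70 mm left of the coin meter case. Own z points straight out of it (forward and up at 45 degrees), own x to the machine's right. It stands 22 mm out of the console face, 10 mm out of its collar. Press along own -z.
- start_button (a joint): How far the start button is pressed, m: 0 out, 0.006 fully in, where the spring gives 5 N; it springs back.
- temp_key0 (a joint): Upper of three rectangular water-temperature keys (30 x 22 mm) in a column up the sloping face, 72 mm left of the start button; 0 out, 0.004 m pressed. To be left alone.
- temp_key1 (a joint): Middle temperature key, as temp_key0.
- temp_key2 (a joint): Lower temperature key, as temp_key0.
- cup: Clear measuring cup on the deck, 60 mm wide, 55 mm high, to the right of the coin slide's rail. Loose; a bystander, origin under its middle.
- dish: White ceramic coin dish on the deck, 90 mm wide, 32 mm high, to the left of the coin slide's push plate. Loose; a bystander, origin under its middle.
- carton: Cardboard carton of dryer sheets, 110 x 70 x 50 mm high. Loose; a bystander, origin under its middle.
- jug: Blue detergent bottle, 90 mm wide, 220 mm high. Loose; a bystander, origin under its middle.
- spray: White stain-remover bottle, 60 mm wide, 180 mm high. Loose; a bystander, origin under its middle.
- basket: Grey open peg basket, 160 x 120 x 60 mm high. Loose; a bystander, origin under its middle.
- brush: Lint brush lying on the lid, handle towards its own -x. Loose; a bystander, origin under its middle.

How it is judged (in metres and radians):
On the way, in this order (a step that is already met when the one before it is completed fails the run):
1. the coin slide sits in its home notch (value of joint coin_slide between 0.067 and 0.073 m), for 0.3 s.
2. with the slide home, the start button is pressed in (all of step 1 and value of joint start_button above 0.0045 m), for 0.05 s.
At the end, for the whole second after the job is handed in: The coin slide rests in its home notch (joint 0.070 m, within 3 mm) and the start button, pressed after that by at least 4.5 of its 6 mm, is out again (all of step 1 and velocity of joint coin_slide between -0.005 and 0.005 m/s and value of joint start_button below 0.0015 m); the robot touches nothing.
It fails at once if the coin slide or another part of the washer is rammed: pushed with more than 40 N (contact force between washer and the fingers above 40 N or contact force between washer and the arm above 40 N).
It fails at once if a temperature key is pressed (value of joint any of temp_key0, temp_key1, temp_key2 above 0.0025 m).
It fails at once if something standing on the washer is moved from its place by more than 20 mm (distance of any of cup, dish, carton, jug, spray, basket, brush from where it was at the start of the episode above 0.02 m).
It also fails if it takes over 54 s, if anything falls off the work surface, if the arm or the gripper's body presses on something with over 40 N, if the wrist force passes 120 N, or if a joint passes its speed limit or range.

## Working session

There is one attempt and no reset: what is moved stays moved. The work goes in short steps, Python scripts to look and compute and a tool call to move; the robot and the scene stay as the last step left them, time stands still between calls to the robot, and variables do not carry over. Pictures are saved under pics/ and viewed, at most 10 in all, crops included, and the job is handed in when it is done.

Besides the shell and the picture viewer there is one more tool, called after "Request:" by a JSON object that holds its "fn" and its "kwargs". servo_tool: Moves the arm, as the interface text tells. Its arguments: {"type":"object","properties":{"deltas":{"type":"array","items":{"type":"object","properties":{"tx":{"type":"number"},"ty":{"type":"number"},"tz":{"type":"number"},"ax":{"type":"number"},"ay":{"type":"number"},"az":{"type":"number"},"claw":{"type":"number"}}}}},"required":["deltas"]}

```bash
mkdir -p pics
cat > h.py <<'E'
from station import *
import numpy as np, cv2
def T(cam):
    c=calibration(cam)
    if 'cam_to_world' in c: return np.array(c['cam_to_world'])
    s=sense(); M=np.eye(4); M[:3,:3]=s['ee_rot']; M[:3,3]=s['tcp_pos']
    return M@np.array(c['hand_eye'])
def find(l,cam):
    M=T(cam); return [(np.round(M[:3,:3]@np.array(d['xyz'])+M[:3,3],4).tolist(),round(d['confidence'],2)) for d in recognise(l,cam)[:2]]
E
python3 - <<'E'
from h import *
ims=[capture(c) for c in('side','top')]
cv2.imwrite('pics/a.png',cv2.resize(np.vstack(ims),(480,600)))
cv2.imwrite('pics/a_side.png',ims[0]);cv2.imwrite('pics/a_top.png',ims[1])
for c in('side','top'):
    for l in ['push_plate','chute_mouth','start_button_top','temp_key0','temp_key1','temp_key2','cup','dish','carton','jug','spray','basket','brush']:
        print(c,l,find(l,c))
s=sense();print(s['time_s'],s['ee_rot'],s['tcp_pos'])
E
```

```text
side push_plate [([0.6251, 0.068, 0.1925], 0.52)]
side chute_mouth [([0.635, 0.2946, 0.0988], 0.87)]
side start_button_top [([0.4829, 0.1736, 0.1858], 0.49)]
side temp_key0 []
side temp_key1 []
side temp_key2 []
side cup [([0.4878, 0.1707, 0.1865], 0.24)]
side dish [([0.5331, -0.0042, 0.1159], 0.9)]
side carton [([0.7556, -0.0124, 0.1471], 0.95)]
side jug [([0.7653, -0.1551, 0.2106], 0.75)]
side spray [([0.6514, -0.2378, 0.1822], 0.58)]
side basket [([0.4722, -0.242, 0.1259], 0.78), ([0.6337, -0.0948, 0.1137], 0.17)]
side brush [([0.6328, -0.097, 0.1132], 0.71)]
top push_plate []
top chute_mouth [([0.6664, 0.0289, 0.0989], 0.76)]
top start_button_top [([0.4905, 0.156, 0.1908], 0.43), ([0.7415, 0.0861, 0.112], 0.25)]
top temp_key0 [([0.4183, 0.1839, 0.2056], 0.66), ([0.4206, 0.1328, 0.1485], 0.63)]
top temp_key1 [([0.4183, 0.1839, 0.2056], 0.66), ([0.4206, 0.1328, 0.1485], 0.63)]
top temp_key2 [([0.4183, 0.1839, 0.2056], 0.66), ([0.4206, 0.1328, 0.1485], 0.63)]
top cup [([0.7431, 0.0829, 0.1164], 0.96)]
top dish [([0.529, 0.0057, 0.116], 0.8)]
top carton [([0.756, -0.0435, 0.1486], 0.66)]
top jug [([0.76, -0.1833, 0.2484], 0.75), ([0.6493, -0.2551, 0.2248], 0.62)]
top spray [([0.6554, -0.2533, 0.2223], 0.93), ([0.4902, 0.161, 0.1861], 0.45)]
top basket [([0.7568, -0.0457, 0.1492], 0.17)]
top brush [([0.6511, -0.1063, 0.1181], 0.72)]
1.4 [[ 9.40129464e-01 -3.40817534e-01  1.14106296e-05]
 [-3.40817534e-01 -9.40129463e-01  3.33383053e-05]
 [-6.34809893e-07 -3.52312658e-05 -9.99999999e-01]] [0.21298397 0.58757882 0.22256225]
```

View pics/a_side.png

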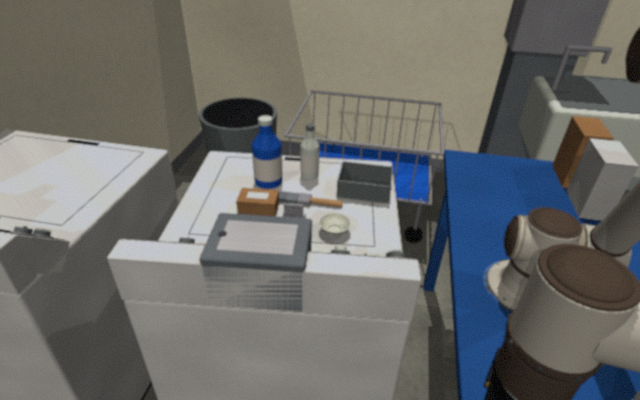

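View pics/a_top.png

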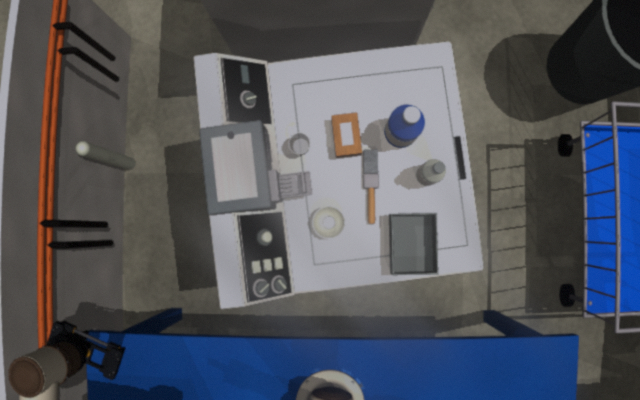

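The top view shows the washer turned by about 7° from the world axes: meter at (238,165), rail and plate at (292,183), button at (265,237), dish at (327,222), cup at (298,146). I'll zoom in to fit the washer's pose.

Run:
```python
from h import *
im=cv2.imread('pics/a_top.png')
cv2.imwrite('pics/b.png',cv2.resize(im[105:305,190:350],None,fx=3.75,fy=3,interpolation=cv2.INTER_CUBIC))
c=calibration('top');print(c)
# front-edge based guess & fit
K=np.array([[c['fx'],0,c['cx']],[0,c['fy'],c['cy']],[0,0,1]]);W=np.linalg.inv(T('top'))
rv=cv2.Rodrigues(W[:3,:3])[0]
def proj(P): return cv2.projectPoints(np.array(P,float),rv,W[:3,3],K,np.array(c['dist'],float))[0][:,0]
P=np.array([[360,-440,0],[-290,-440,0]])/1e3; px=np.array([[452,42],[482,268]])
from scipy.optimize import least_squares
def w(p,P): 
    a=p[2];R=np.array([[np.cos(a),-np.sin(a),0],[np.sin(a),np.cos(a),0],[0,0,1]])
    return P@R.T+[p[0],p[1],.1]
r=least_squares(lambda p:(proj(w(p,P))-px).ravel(),[.6,.1,.1]);print(r.x,r.fun)
names=dict(caseFL=[-55,100,145],caseFR=[165,100,145],btn=[-125,0,0],bezelL=[-39,80,128],bezelR=[39,80,128],plateL=[-25,-5,120],plateR=[25,-5,120],railL=[-30,0,80],railR=[30,0,80])
for k,v in names.items(): print(k,proj(w(r.x,np.array([v])/1e3)))
```

```text
{'fx': 516.0604688544845, 'fy': 516.0604688544845, 'cx': 321.87823585928476, 'cy': 203.184840893762, 'dist': array([-0.16728881,  0.        ,  0.        ,  0.        ,  0.        ]), 'cam_to_world': array([[ 0.00505478, -0.99874818,  0.04976477,  0.50985334],
       [-0.9996721 , -0.00379767,  0.02532329, -0.01506119],
       [-0.0251026 , -0.04987645, -0.99843988,  1.4971679 ],
       [ 0.        ,  0.        ,  0.        ,  1.        ]])}
[0.63550906 0.05218284 0.1145297 ] [-0.22279571 -2.60159189  0.30045203  2.39139835]
caseFL [[269.21792193 204.1401426 ]]
caseFR [[260.28191296 115.94640821]]
btn [[315.27998314 228.30892898]]
bezelL [[277.41460055 197.15593854]]
bezelR [[274.17257173 166.0069286 ]]
plateL [[311.07903234 187.97319254]]
plateR [[308.91581728 168.08923264]]
railL [[310.06895417 191.36263479]]
railR [[307.55472065 168.2169577 ]]
```

View pics/b.png

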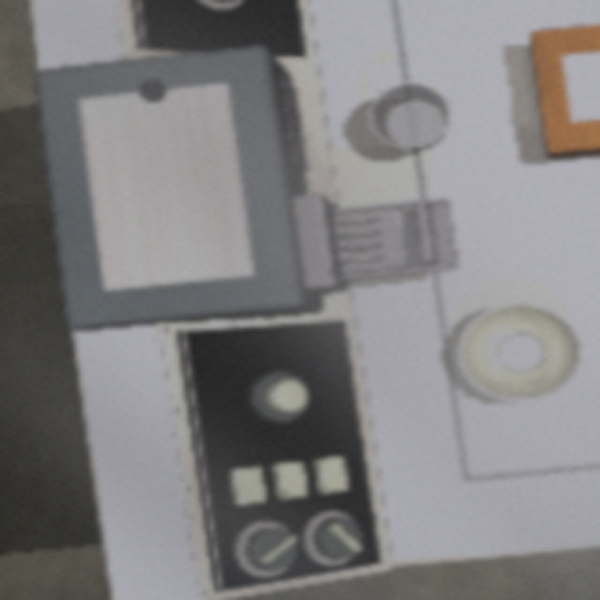

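The crop gives the case's front top corners at full-image px (261.5,121) and (271,206.7), the bezel and the rail end at x≈311.5, the plate strip at x≈304.7, and the button cap at (266.8,237). Next I refit the pose with these.

```bash
cat > fit.py <<'E'
from h import *
from scipy.optimize import least_squares
c=calibration('top')
K=np.array([[c['fx'],0,c['cx']],[0,c['fy'],c['cy']],[0,0,1]]);C=T('top');W=np.linalg.inv(C)
rv=cv2.Rodrigues(W[:3,:3])[0];D=np.array(c['dist'],float)
def proj(P): return cv2.projectPoints(np.array(P,float),rv,W[:3,3],K,D)[0][:,0]
obs=[([360,-440,0],452,42),([-290,-440,0],482,268),([-55,100,145],270.8,206.7),([165,100,145],261.5,121),([-39,80,128],278.8,201),([39,80,128],276.7,170.7),([-30,0,80],311.6,194.3),([30,0,80],310.8,172)]
P=np.array([o[0] for o in obs])/1e3;px=np.array([o[1:] for o in obs])
def R(a): return np.array([[np.cos(a),-np.sin(a),0],[np.sin(a),np.cos(a),0],[0,0,1]])
def w(p,P): return P@R(p[2]).T+[p[0],p[1],.1]
r=least_squares(lambda p:(proj(w(p,P))-px).ravel(),[.63,.06,.11],loss='soft_l1');p=r.x
def ray(u,v):
    x=cv2.undistortPoints(np.array([[[u,v]]],float),K,D)[0,0]
    d=C[:3,:3]@[x[0],x[1],1];return R(p[2]).T@(C[:3,3]-[p[0],p[1],.1]),R(p[2]).T@d
def plane(u,v,n,q):
    o,d=ray(u,v);n=np.array(n);return o+d*(n@(np.array(q)-o))/(n@d)
E
python3 - <<'E'
from fit import *
print(p,np.round(proj(w(p,P))-px,1).tolist())
b=plane(266.8,237,[0,-1,1],np.array([0,.08,.01])+.022*np.array([0,-1,1])/2**.5);print('btn',b,w(p,b))
print('plate',plane(304.7,182,[0,0,1],[0,0,.12]))
for l,z in [('dish',.016),('cup',.05)]:
    capture('top'); print(l,R(p[2]).T@(np.array(find(l,'top')[0][0])-[p[0],p[1],.1]))
for u,v in [(256.4,266.8),(267.3,265),(278,263)]: print(plane(u,v,[0,-1,1],np.array([0,.08,.01])+.008*np.array([0,-1,1])/2**.5))
E
```

```text
[0.62661902 0.04803454 0.12317711] [[0.1, -0.8], [2.5, 4.1], [0.3, 1.4], [-0.2, -1.1], [0.4, 0.0], [-1.0, -0.8], [0.2, 0.5], [-1.8, -0.3]]
btn [-0.12369128  0.1261921   0.0873048 ] [0.4883602  0.15807308 0.1873048 ]
plate [0.00099713 0.01227049 0.12      ]
dish [-0.10267346 -0.03236469  0.0154    ]
cup [0.11772631 0.01833988 0.0166    ]
[-0.19531149  0.15936999  0.10068369]
[-0.19522175  0.13473544  0.07604915]
[-0.19455043  0.10964758  0.05096128]
```

```bash
cat > go.py <<'E'
from fit import *
from scipy.spatial.transform import Rotation as Ro
p=np.array([.6266,.0480,.1232])
def tgt(tilt=45,yaw=0):
    t=np.radians(tilt); z=np.array([0,np.sin(t),-np.cos(t)]);y=np.array([-1.,0,0]);x=np.cross(y,z)
    return R(p[2]+yaw)@np.column_stack([x,y,z])
def delta(pos,Rt,world=False):
    s=sense();R0=np.array(s['ee_rot']);P=np.array(pos) if world else w(p,np.array(pos))
    print('t mm',np.round(R0.T@(P-s['tcp_pos'])*1e3,1),'a',np.round(Ro.from_matrix(R0.T@Rt).as_rotvec(),4),'d',P)
def loc():
    s=sense();print('washer tcp',np.round(R(p[2]).T@(np.array(s['tcp_pos'])-[p[0],p[1],.1]),4),'F',np.round(s['wrist_force'],1),'t',s['time_s'],'j',np.round(s['joints']))
E
python3 - <<'E'
from go import *
print(calibration('wrist')['hand_eye'])
Rd=R(p[2])@np.array([[0,-1,0],[-1,0,0],[0,0,-1.]])
delta([.42,.32,.45],Rd,True); delta([0,-.10,.25],tgt())
E
```

```text
[[-8.64235969e-04 -9.61591840e-01 -2.74482033e-01  7.46297303e-02]
 [ 9.99999539e-01 -7.16124107e-04 -6.39810448e-04  6.74322747e-04]
 [ 4.18673306e-04 -2.74482459e-01  9.61592016e-01 -1.61426934e-01]
 [ 0.00000000e+00  0.00000000e+00  0.00000000e+00  1.00000000e+00]]
t mm [ 285.8  181.  -227.5] a [0.     0.     1.0998] d [0.42 0.32 0.45]
t mm [ 618.1  455.4 -127.5] a [ 0.4309 -0.703   1.0403] d [ 0.63888886 -0.05124205  0.35      ]
```

Request:
{"fn": "servo_tool", "kwargs": {"deltas": [{"tz": -40, "claw": 0}, {"tz": -80, "claw": 0}, {"tz": -120, "claw": 0}, {"tx": 30, "ty": 20, "tz": -150, "az": 0.1, "claw": 0}, {"tx": 286, "ty": 181, "tz": -228, "az": 1.1, "claw": 0}, {"tx": 286, "ty": 181, "tz": -228, "az": 1.1, "claw": 0}, {"tx": 286, "ty": 181, "tz": -228, "az": 1.1, "claw": 0}, {"tx": 286, "ty": 181, "tz": -228, "az": 1.1, "claw": 0}, {"tx": 286, "ty": 181, "tz": -228, "az": 1.1, "claw": 0}, {"tx": 286, "ty": 181, "tz": -228, "az": 1.1, "claw": 0}, {"tx": 286, "ty": 181, "tz": -228, "az": 1.1, "claw": 0}, {"tx": 286, "ty": 181, "tz": -228, "az": 1.1, "claw": 0}]}}

```text
schema error: expected keys tx, ty, tz, ax, ay, az, claw
```

Run:
```python
from go import *
loc();delta([0,-.10,.25],tgt())
```

```text
washer tcp [-0.3442  0.5863  0.1226] F [-0.1 -0.4  0. ] t 1.6 j [ 85.  22.   0.  -0. -68. -15.]
t mm [ 618.1  455.4 -127.5] a [ 0.4309 -0.703   1.0403] d [ 0.63888886 -0.05124205  0.35      ]
```

All keys are needed.

Request:
{"fn": "servo_tool", "kwargs": {"deltas": [{"tx": 0, "ty": 0, "tz": -40, "ax": 0, "ay": 0, "az": 0, "claw": 0}, {"tx": 0, "ty": 0, "tz": -80, "ax": 0, "ay": 0, "az": 0, "claw": 0}, {"tx": 0, "ty": 0, "tz": -120, "ax": 0, "ay": 0, "az": 0, "claw": 0}, {"tx": 286, "ty": 181, "tz": -228, "ax": 0, "ay": 0, "az": 1.1, "claw": 0}, {"tx": 286, "ty": 181, "tz": -228, "ax": 0, "ay": 0, "az": 1.1, "claw": 0}, {"tx": 286, "ty": 181, "tz": -228, "ax": 0, "ay": 0, "az": 1.1, "claw": 0}, {"tx": 286, "ty": 181, "tz": -228, "ax": 0, "ay": 0, "az": 1.1, "claw": 0}, {"tx": 286, "ty": 181, "tz": -228, "ax": 0, "ay": 0, "az": 1.1, "claw": 0}, {"tx": 286, "ty": 181, "tz": -228, "ax": 0, "ay": 0, "az": 1.1, "claw": 0}, {"tx": 286, "ty": 181, "tz": -228, "ax": 0, "ay": 0, "az": 1.1, "claw": 0}, {"tx": 286, "ty": 181, "tz": -228, "ax": 0, "ay": 0, "az": 1.1, "claw": 0}, {"tx": 286, "ty": 181, "tz": -228, "ax": 0, "ay": 0, "az": 1.1, "claw": 0}]}}

```text
time_s: 2.6
tcp_pos: [0.422, 0.3169, 0.453]
ee_rot: [[0.114, -0.993, 0.003], [-0.993, -0.114, 0.002], [-0.001, -0.003, -1.0]]
wrist_force: [0.6, 0.2, 0.2]
gripper_width: 0.169
gripper_force: 0.0
```

Run:
```python
from go import *
loc();delta([0,-.10,.25],tgt())
```

```text
washer tcp [-0.17   0.292  0.353] F [0.6 0.2 0.2] t 2.6 j [ 55.   8.  14.   0. -95. -48.]
t mm [ 390.7 -173.1  103. ] a [-0.0064 -0.784  -0.0069] d [ 0.63888886 -0.05124205  0.35      ]
```

Request:
{"fn": "servo_tool", "kwargs": {"deltas": [{"tx": 391, "ty": -173, "tz": 103, "ax": 0, "ay": -0.784, "az": 0, "claw": 0}, {"tx": 391, "ty": -173, "tz": 103, "ax": 0, "ay": -0.784, "az": 0, "claw": 0}, {"tx": 391, "ty": -173, "tz": 103, "ax": 0, "ay": -0.784, "az": 0, "claw": 0}, {"tx": 391, "ty": -173, "tz": 103, "ax": 0, "ay": -0.784, "az": 0, "claw": 0}, {"tx": 391, "ty": -173, "tz": 103, "ax": 0, "ay": -0.784, "az": 0, "claw": 0}, {"tx": 391, "ty": -173, "tz": 103, "ax": 0, "ay": -0.784, "az": 0, "claw": 0}, {"tx": 391, "ty": -173, "tz": 103, "ax": 0, "ay": -0.784, "az": 0, "claw": 0}, {"tx": 391, "ty": -173, "tz": 103, "ax": 0, "ay": -0.784, "az": 0, "claw": 0}, {"tx": 391, "ty": -173, "tz": 103, "ax": 0, "ay": -0.784, "az": 0, "claw": 0}, {"tx": 391, "ty": -173, "tz": 103, "ax": 0, "ay": -0.784, "az": 0, "claw": 0}, {"tx": 391, "ty": -173, "tz": 103, "ax": 0, "ay": -0.784, "az": 0, "claw": 0}, {"tx": 391, "ty": -173, "tz": 103, "ax": 0, "ay": -0.784, "az": 0, "claw": 0}]}}

```text
time_s: 3.6
tcp_pos: [0.6416, -0.0515, 0.3425]
ee_rot: [[0.078, -0.993, -0.088], [-0.703, -0.117, 0.701], [-0.707, 0.007, -0.708]]
wrist_force: [-1.1, 0.5, -1.6]
gripper_width: 0.005
gripper_force: 0.0
```

Run:
```python
from go import *
loc();delta([0,-.10,.25],tgt())
M=T('wrist');im=capture('wrist')
for l in ['push_plate','chute_mouth','start_button_top']:
    for q,cf in find(l,'wrist'): print(l,np.round(R(p[2]).T@(np.array(q)-[p[0],p[1],.1]),4),cf)
# overlay model points
c=calibration('wrist');K=np.array([[c['fx'],0,c['cx']],[0,c['fy'],c['cy']],[0,0,1]]);Wi=np.linalg.inv(M)
pts=dict(FL=[-55,100,145],FR=[165,100,145],bL=[-39,80,128],bR=[39,80,128],pL=[-25,12,120],pR=[25,12,120],rL=[-30,0,80],rR=[30,0,80],btn=[-125,126,87])
for k,v in pts.items():
    u=cv2.projectPoints(w(p,np.array([v])/1e3),cv2.Rodrigues(Wi[:3,:3])[0],Wi[:3,3],K,np.array(c['dist'],float))[0].ravel();print(k,u.round(1))
    cv2.circle(im,tuple(int(x) for x in u),2,(0,0,255),-1)
cv2.imwrite('pics/c.png',im)
```

```text
washer tcp [ 0.0026 -0.1006  0.2425] F [-1.1  0.5 -1.6] t 3.6 j [ -13.   30.   33.  -44. -106.   12.]
t mm [-5.7  2.7 -4.9] a [ 0.0008 -0.0006 -0.009 ] d [ 0.63888886 -0.05124205  0.35      ]
push_plate [0.0011 0.0145 0.1008] 0.57
chute_mouth [ 0.0173  0.0399 -0.0001] 0.87
start_button_top [-0.1232  0.1304  0.0859] 0.49
FL [365.5 234.1]
FR [198.1 235.4]
bL [353.8 215.7]
bR [292.7 216.2]
pL [346.  181.3]
pR [300.3 181.7]
rL [349.4 145.6]
rR [296.1 146.1]
btn [407.7 204.3]
```

View pics/c.png

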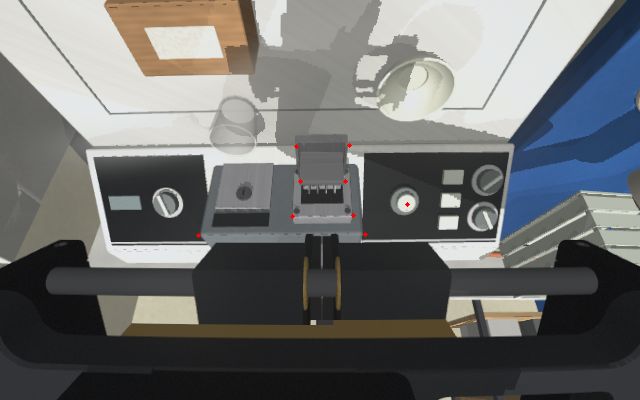

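The overlaid model points agree with the picture to 2–3 px (rail end (321,146), button (404,203)). Next I descend in front of the plate.

Run:
```python
from go import *
loc();delta([0.002,-.045,.092],tgt())
```

```text
washer tcp [ 0.0013 -0.0951  0.2482] F [ 0.8 -0.  -0. ] t 3.8 j [ -12.   30.   33.  -44. -106.   12.]
t mm [ 74.8  -0.6 146. ] a [-0.0003 -0.0016  0.001 ] d [0.63411483 0.00358686 0.192     ]
```

Request:
{"fn": "servo_tool", "kwargs": {"deltas": [{"tx": 20, "ty": 0, "tz": 30, "ax": 0, "ay": 0, "az": 0, "claw": 0}, {"tx": 35, "ty": 0, "tz": 60, "ax": 0, "ay": 0, "az": 0, "claw": 0}, {"tx": 50, "ty": 0, "tz": 95, "ax": 0, "ay": 0, "az": 0, "claw": 0}, {"tx": 65, "ty": 0, "tz": 125, "ax": 0, "ay": 0, "az": 0, "claw": 0}, {"tx": 72, "ty": 0, "tz": 140, "ax": 0, "ay": 0, "az": 0, "claw": 0}, {"tx": 75, "ty": 0, "tz": 146, "ax": 0, "ay": 0, "az": 0, "claw": 0}, {"tx": 75, "ty": 0, "tz": 146, "ax": 0, "ay": 0, "az": 0, "claw": 0}, {"tx": 75, "ty": 0, "tz": 146, "ax": 0, "ay": 0, "az": 0, "claw": 0}]}}

```text
time_s: 4.47
tcp_pos: [0.6342, 0.0031, 0.1932]
ee_rot: [[0.09, -0.992, -0.085], [-0.703, -0.124, 0.7], [-0.705, -0.003, -0.709]]
wrist_force: [0.3, 0.3, 0.3]
gripper_width: 0.003
gripper_force: 0.0
```

Run:
```python
from go import *
loc();delta([0.002,.045,.092],tgt())
M=T('wrist');im=capture('wrist');cv2.imwrite('pics/d.png',im)
for l in ['push_plate']:
    for q,cf in find(l,'wrist'): print(l,np.round(R(p[2]).T@(np.array(q)-[p[0],p[1],.1]),4),cf)
```

```text
washer tcp [ 0.002  -0.0455  0.0932] F [0.3 0.3 0.3] t 4.4667 j [ -8.  33.  17. -43. -89.  22.]
t mm [-63.3  -0.1  64.7] a [-0.0014 -0.0028  0.003 ] d [0.62305486 0.0929047  0.192     ]
```

View pics/d.png

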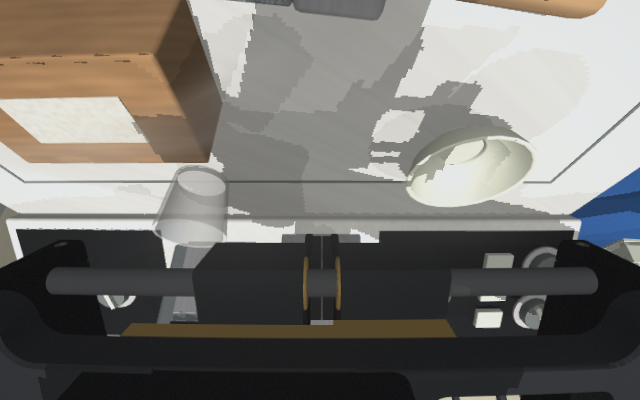

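The fingers are centred on the rail (rail end 282–360, fingers at 322). Now I push along +y.

Request:
{"fn": "servo_tool", "kwargs": {"deltas": [{"tx": -7, "ty": 0, "tz": 7, "ax": 0, "ay": 0, "az": 0, "claw": 0}, {"tx": -14, "ty": 0, "tz": 14, "ax": 0, "ay": 0, "az": 0, "claw": 0}, {"tx": -20, "ty": 0, "tz": 20, "ax": 0, "ay": 0, "az": 0, "claw": 0}, {"tx": -23, "ty": 0, "tz": 23, "ax": 0, "ay": 0, "az": 0, "claw": 0}, {"tx": -25, "ty": 0, "tz": 25, "ax": 0, "ay": 0, "az": 0, "claw": 0}, {"tx": -27, "ty": 0, "tz": 27, "ax": 0, "ay": 0, "az": 0, "claw": 0}, {"tx": -29, "ty": 0, "tz": 29, "ax": 0, "ay": 0, "az": 0, "claw": 0}, {"tx": -31, "ty": 0, "tz": 31, "ax": 0, "ay": 0, "az": 0, "claw": 0}, {"tx": -33, "ty": 0, "tz": 33, "ax": 0, "ay": 0, "az": 0, "claw": 0}, {"tx": -35, "ty": 0, "tz": 35, "ax": 0, "ay": 0, "az": 0, "claw": 0}, {"tx": -37, "ty": 0, "tz": 37, "ax": 0, "ay": 0, "az": 0, "claw": 0}, {"tx": -39, "ty": 0, "tz": 39, "ax": 0, "ay": 0, "az": 0, "claw": 0}]}}

```text
time_s: 5.57
tcp_pos: [0.627, 0.0573, 0.1911]
ee_rot: [[0.087, -0.992, -0.086], [-0.703, -0.122, 0.7], [-0.706, 0.0, -0.709]]
wrist_force: [0.3, -0.8, -0.4]
gripper_width: 0.006
gripper_force: 0.6
```

Request:
{"fn": "servo_tool", "kwargs": {"deltas": [{"tx": -2, "ty": 0, "tz": 2, "ax": 0, "ay": 0, "az": 0, "claw": 0}, {"tx": -4, "ty": 0, "tz": 4, "ax": 0, "ay": 0, "az": 0, "claw": 0}, {"tx": -6, "ty": 0, "tz": 6, "ax": 0, "ay": 0, "az": 0, "claw": 0}, {"tx": -8, "ty": 0, "tz": 8, "ax": 0, "ay": 0, "az": 0, "claw": 0}, {"tx": -10, "ty": 0, "tz": 10, "ax": 0, "ay": 0, "az": 0, "claw": 0}]}}

```text
time_s: 5.98
tcp_pos: [0.6252, 0.0717, 0.1911]
ee_rot: [[0.087, -0.992, -0.087], [-0.703, -0.123, 0.701], [-0.706, 0.0, -0.708]]
wrist_force: [0.2, -1.3, -0.7]
gripper_width: 0.002
gripper_force: 0.6
```

Run:
```python
from go import *
loc();delta([0.002,.045,.092],tgt())
```

```text
washer tcp [0.0015 0.0237 0.0911] F [ 0.2 -1.3 -0.7] t 5.9833 j [ -3.  31.  13. -44. -84.  19.]
t mm [-15.8  -0.5  14.4] a [-0.0002 -0.0015 -0.0003] d [0.62305486 0.0929047  0.192     ]
```

Request:
{"fn": "servo_tool", "kwargs": {"deltas": [{"tx": -1.5, "ty": 0, "tz": 1.5, "ax": 0, "ay": 0, "az": 0, "claw": 0}, {"tx": -3, "ty": 0, "tz": 3, "ax": 0, "ay": 0, "az": 0, "claw": 0}, {"tx": -4.5, "ty": 0, "tz": 4.5, "ax": 0, "ay": 0, "az": 0, "claw": 0}, {"tx": -6, "ty": 0, "tz": 6, "ax": 0, "ay": 0, "az": 0, "claw": 0}, {"tx": -7.5, "ty": 0, "tz": 7.5, "ax": 0, "ay": 0, "az": 0, "claw": 0}, {"tx": -9, "ty": 0, "tz": 9, "ax": 0, "ay": 0, "az": 0, "claw": 0}]}}

```text
time_s: 6.48
tcp_pos: [0.6236, 0.0843, 0.1911]
ee_rot: [[0.087, -0.992, -0.087], [-0.703, -0.123, 0.701], [-0.706, 0.0, -0.708]]
wrist_force: [1.2, -2.3, -0.2]
gripper_width: 0.006
gripper_force: 0.6
```

Request:
{"fn": "servo_tool", "kwargs": {"deltas": [{"tx": -0.7, "ty": 0, "tz": 0.7, "ax": 0, "ay": 0, "az": 0, "claw": 0}, {"tx": -1.4, "ty": 0, "tz": 1.4, "ax": 0, "ay": 0, "az": 0, "claw": 0}, {"tx": -2.1, "ty": 0, "tz": 2.1, "ax": 0, "ay": 0, "az": 0, "claw": 0}]}}

```text
time_s: 6.73
tcp_pos: [0.6232, 0.0872, 0.1911]
ee_rot: [[0.087, -0.992, -0.087], [-0.703, -0.123, 0.701], [-0.706, 0.0, -0.708]]
wrist_force: [0.1, -1.1, -0.6]
gripper_width: 0.003
gripper_force: 0.5
```

Request:
{"fn": "servo_tool", "kwargs": {"deltas": [{"tx": -0.7, "ty": 0, "tz": 0.7, "ax": 0, "ay": 0, "az": 0, "claw": 0}, {"tx": -1.4, "ty": 0, "tz": 1.4, "ax": 0, "ay": 0, "az": 0, "claw": 0}, {"tx": -2.1, "ty": 0, "tz": 2.1, "ax": 0, "ay": 0, "az": 0, "claw": 0}]}}

```text
time_s: 6.98
tcp_pos: [0.6229, 0.0901, 0.1911]
ee_rot: [[0.087, -0.992, -0.087], [-0.703, -0.123, 0.701], [-0.706, 0.0, -0.708]]
wrist_force: [-0.3, -1.4, -0.3]
gripper_width: 0.004
gripper_force: 0.5
```

Run:
```python
from go import *
loc()
```

```text
washer tcp [0.0015 0.0422 0.0911] F [-0.3 -1.4 -0.3] t 6.9833 j [ -1.  30.  12. -45. -83.  19.]
```

Request:
{"fn": "servo_tool", "kwargs": {"deltas": [{"tx": -0.7, "ty": 0, "tz": 0.7, "ax": 0, "ay": 0, "az": 0, "claw": 0}, {"tx": -1.4, "ty": 0, "tz": 1.4, "ax": 0, "ay": 0, "az": 0, "claw": 0}]}}

```text
time_s: 7.15
tcp_pos: [0.6226, 0.0921, 0.1911]
ee_rot: [[0.087, -0.992, -0.087], [-0.703, -0.123, 0.701], [-0.706, 0.0, -0.708]]
wrist_force: [-0.0, -0.6, 0.5]
gripper_width: 0.001
gripper_force: 0.5
```

Request:
{"fn": "servo_tool", "kwargs": {"deltas": [{"tx": -0.7, "ty": 0, "tz": 0.7, "ax": 0, "ay": 0, "az": 0, "claw": 0}, {"tx": -1.4, "ty": 0, "tz": 1.4, "ax": 0, "ay": 0, "az": 0, "claw": 0}]}}

```text
time_s: 7.32
tcp_pos: [0.6224, 0.094, 0.1911]
ee_rot: [[0.087, -0.992, -0.087], [-0.703, -0.123, 0.701], [-0.706, 0.0, -0.708]]
wrist_force: [0.1, -2.4, -0.8]
gripper_width: 0.007
gripper_force: 1.0
```

Request:
{"fn": "servo_tool", "kwargs": {"deltas": [{"tx": -0.7, "ty": 0, "tz": 0.7, "ax": 0, "ay": 0, "az": 0, "claw": 0}, {"tx": -1.4, "ty": 0, "tz": 1.4, "ax": 0, "ay": 0, "az": 0, "claw": 0}]}}

```text
time_s: 7.48
tcp_pos: [0.6223, 0.095, 0.191]
ee_rot: [[0.087, -0.992, -0.086], [-0.704, -0.122, 0.7], [-0.705, -0.0, -0.709]]
wrist_force: [-0.6, -5.4, 1.6]
gripper_width: 0.004
gripper_force: 2.8
```

The hump begins at world y≈0.094, so it should let go near 0.102. I'll continue in small steps.

Request:
{"fn": "servo_tool", "kwargs": {"deltas": [{"tx": -0.7, "ty": 0, "tz": 0.7, "ax": 0, "ay": 0, "az": 0, "claw": 0}, {"tx": -1.4, "ty": 0, "tz": 1.4, "ax": 0, "ay": 0, "az": 0, "claw": 0}]}}

```text
time_s: 7.65
tcp_pos: [0.6222, 0.0958, 0.191]
ee_rot: [[0.087, -0.993, -0.086], [-0.705, -0.122, 0.698], [-0.704, -0.0, -0.711]]
wrist_force: [-0.6, -8.6, 1.9]
gripper_width: 0.005
gripper_force: 4.4
```

Request:
{"fn": "servo_tool", "kwargs": {"deltas": [{"tx": -0.7, "ty": 0, "tz": 0.7, "ax": 0, "ay": 0, "az": 0, "claw": 0}, {"tx": -1.4, "ty": 0, "tz": 1.4, "ax": 0, "ay": 0, "az": 0, "claw": 0}]}}

```text
time_s: 7.82
tcp_pos: [0.6221, 0.0967, 0.1911]
ee_rot: [[0.087, -0.993, -0.085], [-0.706, -0.122, 0.697], [-0.703, -0.001, -0.712]]
wrist_force: [0.2, -9.8, 0.9]
gripper_width: 0.006
gripper_force: 4.8
```

Request:
{"fn": "servo_tool", "kwargs": {"deltas": [{"tx": -0.7, "ty": 0, "tz": 0.7, "ax": 0, "ay": 0, "az": 0, "claw": 0}, {"tx": -0.7, "ty": 0, "tz": 0.7, "ax": 0, "ay": 0, "az": 0, "claw": 0}]}}

```text
time_s: 7.98
tcp_pos: [0.6218, 0.0989, 0.1911]
ee_rot: [[0.087, -0.993, -0.085], [-0.705, -0.122, 0.699], [-0.704, -0.0, -0.71]]
wrist_force: [-0.9, -5.3, 0.8]
gripper_width: -0.002
gripper_force: 2.8
```

Request:
{"fn": "servo_tool", "kwargs": {"deltas": [{"tx": -0.7, "ty": 0, "tz": 0.7, "ax": 0, "ay": 0, "az": 0, "claw": 0}, {"tx": -0.7, "ty": 0, "tz": 0.7, "ax": 0, "ay": 0, "az": 0, "claw": 0}]}}

```text
time_s: 8.15
tcp_pos: [0.6214, 0.1017, 0.1912]
ee_rot: [[0.087, -0.993, -0.086], [-0.703, -0.122, 0.701], [-0.706, -0.0, -0.708]]
wrist_force: [-0.4, -0.2, 0.1]
gripper_width: 0.005
gripper_force: 0.3
```

Request:
{"fn": "servo_tool", "kwargs": {"deltas": [{"tx": -0.4, "ty": 0, "tz": 0.4, "ax": 0, "ay": 0, "az": 0, "claw": 0}, {"tx": -0.4, "ty": 0, "tz": 0.4, "ax": 0, "ay": 0, "az": 0, "claw": 0}]}}

```text
time_s: 8.32
tcp_pos: [0.6214, 0.1033, 0.1912]
ee_rot: [[0.087, -0.992, -0.087], [-0.702, -0.123, 0.702], [-0.707, -0.0, -0.707]]
wrist_force: [-0.1, 0.3, 1.2]
gripper_width: 0.005
gripper_force: 0.0
```

The force went to nothing, which fits the slide dropping in. I'll check with another 2.5 mm without contact.

Request:
{"fn": "servo_tool", "kwargs": {"deltas": [{"tx": -0.7, "ty": 0, "tz": 0.7, "ax": 0, "ay": 0, "az": 0, "claw": 0}, {"tx": -1.4, "ty": 0, "tz": 1.4, "ax": 0, "ay": 0, "az": 0, "claw": 0}, {"tx": -1.8, "ty": 0, "tz": 1.8, "ax": 0, "ay": 0, "az": 0, "claw": 0}, {"tx": -1.8, "ty": 0, "tz": 1.8, "ax": 0, "ay": 0, "az": 0, "claw": 0}]}}

```text
time_s: 8.65
tcp_pos: [0.621, 0.1053, 0.1911]
ee_rot: [[0.087, -0.992, -0.087], [-0.703, -0.123, 0.701], [-0.706, 0.0, -0.708]]
wrist_force: [0.7, -0.0, -0.1]
gripper_width: 0.004
gripper_force: 0.0
```

The slide has dropped home, since there was no contact 2–3 mm past the let-go point. I'll retreat, lift, and move to the button.

Request:
{"fn": "servo_tool", "kwargs": {"deltas": [{"tx": 4, "ty": 0, "tz": -4, "ax": 0, "ay": 0, "az": 0, "claw": 0}, {"tx": 16, "ty": 0, "tz": -16, "ax": 0, "ay": 0, "az": 0, "claw": 0}, {"tx": 32, "ty": 0, "tz": -32, "ax": 0, "ay": 0, "az": 0, "claw": 0}, {"tx": 42, "ty": 0, "tz": -42, "ax": 0, "ay": 0, "az": 0, "claw": 0}, {"tx": 22, "ty": 0, "tz": -62, "ax": 0, "ay": 0, "az": 0, "claw": 0}, {"tx": 0, "ty": 0, "tz": -84, "ax": 0, "ay": 0, "az": 0, "claw": 0}, {"tx": -20, "ty": 0, "tz": -104, "ax": 0, "ay": 0, "az": 0, "claw": 0}, {"tx": -29, "ty": 0, "tz": -113, "ax": 0, "ay": 0, "az": 0, "claw": 0}, {"tx": -29, "ty": 0, "tz": -113, "ax": 0, "ay": 0, "az": 0, "claw": 0}, {"tx": -29, "ty": 0, "tz": -113, "ax": 0, "ay": 0, "az": 0, "claw": 0}]}}

```text
time_s: 9.48
tcp_pos: [0.6284, 0.0454, 0.2917]
ee_rot: [[0.087, -0.993, -0.085], [-0.703, -0.122, 0.701], [-0.706, -0.001, -0.708]]
wrist_force: [-0.7, 0.6, -1.9]
gripper_width: 0.007
gripper_force: 0.0
```

```bash
cat >> go.py <<'E'
def bt(d):  # TCP at height d (m) off the button face, tool leaned 10 deg
    Rt=tgt()@Ro.from_rotvec([.175,0,0]).as_matrix()
    n=np.array([0,-1,1])/2**.5
    delta(np.array([-.1222,.127,.0868])+d*n,Rt)
E
python3 - <<'E'
from go import *
loc();bt(.05)
im=capture('wrist');cv2.imwrite('pics/e.png',im)
for l in ['push_plate','start_button_top']:
    for q,cf in find(l,'wrist'): print(l,np.round(R(p[2]).T@(np.array(q)-[p[0],p[1],.1]),4),cf)
E
```

```text
washer tcp [ 0.0014 -0.0028  0.1917] F [-0.7  0.6 -1.9] t 9.4833 j [ -5.  27.  21. -44. -94.  13.]
t mm [-17.8 123.8 115.8] a [ 1.736e-01 -1.400e-03 -1.000e-04] d [0.49406414 0.12393305 0.22215534]
push_plate [0.0015 0.0633 0.1011] 0.65
push_plate [0.0295 0.0687 0.0093] 0.56
```

View pics/e.png

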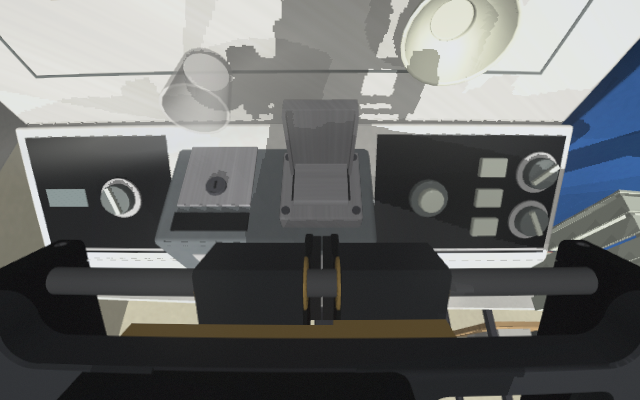

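The plate now reads at y≈0.063 (home is 0.065), so the slide is in. The button shows at (428,198). I'll refine its position from the wrist view and go to 50 mm above it.

Request:
{"fn": "servo_tool", "kwargs": {"deltas": [{"tx": -15, "ty": 30, "tz": 0, "ax": 0.06, "ay": 0, "az": 0, "claw": 0}, {"tx": -18, "ty": 65, "tz": 20, "ax": 0.174, "ay": 0, "az": 0, "claw": 0}, {"tx": -18, "ty": 95, "tz": 40, "ax": 0.174, "ay": 0, "az": 0, "claw": 0}, {"tx": -18, "ty": 124, "tz": 60, "ax": 0.174, "ay": 0, "az": 0, "claw": 0}, {"tx": -18, "ty": 124, "tz": 90, "ax": 0.174, "ay": 0, "az": 0, "claw": 0}, {"tx": -18, "ty": 124, "tz": 110, "ax": 0.174, "ay": 0, "az": 0, "claw": 0}, {"tx": -18, "ty": 124, "tz": 116, "ax": 0.174, "ay": 0, "az": 0, "claw": 0}, {"tx": -18, "ty": 124, "tz": 116, "ax": 0.174, "ay": 0, "az": 0, "claw": 0}, {"tx": -18, "ty": 124, "tz": 116, "ax": 0.174, "ay": 0, "az": 0, "claw": 0}]}}

```text
time_s: 10.38
tcp_pos: [0.494, 0.1245, 0.2218]
ee_rot: [[0.087, -0.993, 0.086], [-0.703, -0.0, 0.711], [-0.706, -0.122, -0.698]]
wrist_force: [-0.0, -1.1, 0.4]
gripper_width: 0.007
gripper_force: 0.0
```

Run:
```python
from go import *
loc();bt(.05);bt(.01)
# ray of earlier picture e (pose from the servo report)
M=np.eye(4);M[:3,:3]=[[0.087,-0.993,-0.085],[-0.703,-0.122,0.701],[-0.706,-0.001,-0.708]];M[:3,3]=[0.6284,0.0454,0.2917]
c=calibration('wrist');M=M@c['hand_eye'];K=np.array([[c['fx'],0,c['cx']],[0,c['fy'],c['cy']],[0,0,1]])
x=cv2.undistortPoints(np.array([[[428,198.]]]),K,np.array(c['dist'],float))[0,0]
Rw=R(p[2]).T;o=Rw@(M[:3,3]-[p[0],p[1],.1]);d=Rw@M[:3,:3]@[x[0],x[1],1];n=np.array([0,-1,1])/2**.5
print(o+d*(n@(np.array([0,.08,.01])+.022*n-o))/(n@d))
im=capture('wrist');cv2.imwrite('pics/f.png',im)
```

```text
washer tcp [-0.1222  0.0922  0.1218] F [-0.  -1.1  0.4] t 10.3833 j [  1.  13. -10. -50. -69.  21.]
t mm [ 0.1 -0.1 -0.7] a [ 0.0019 -0.0021  0.    ] d [0.49406414 0.12393305 0.22215534]
t mm [ 0.   6.8 38.7] a [ 0.0019 -0.0021  0.    ] d [0.49058832 0.15200294 0.19387107]
[-0.1174038   0.12183041  0.08294311]
```

View pics/f.png

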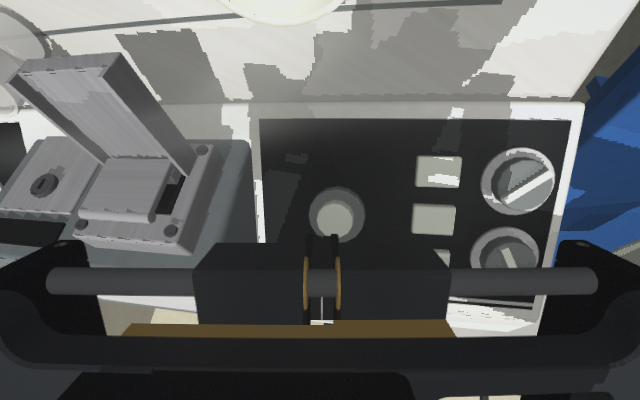

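Run:
```python
from go import *
M=T('wrist')
c=calibration('wrist');K=np.array([[c['fx'],0,c['cx']],[0,c['fy'],c['cy']],[0,0,1]])
Rw=R(p[2]).T;o=Rw@(M[:3,3]-[p[0],p[1],.1]);n=np.array([0,-1,1])/2**.5
for u in [(335.,218.),(465,231)]:
    x=cv2.undistortPoints(np.array([[u]]),K,np.array(c['dist'],float))[0,0]
    d=Rw@M[:3,:3]@[x[0],x[1],1]
    print(o+d*(n@(np.array([0,.08,.01])+.022*n-o))/(n@d))
im=capture('wrist')
for q,cf in find('start_button_top','wrist'): print(np.round(Rw@(np.array(q)-[p[0],p[1],.1]),4),cf)
```

```text
[-0.12375457  0.1230779   0.0841906 ]Traceback (most recent call last):
  File "<stdin>", line 6, in <module>
cv2.error: OpenCV(4.12.0) /io/opencv/modules/calib3d/src/undistort.dispatch.cpp:538: error: (-215:Assertion failed) npoints >= 0 && src.isContinuous() && (depth == CV_32F || depth == CV_64F) in function 'undistortPoints'
```

The button face is at (335,218), confirming its position to about 3 mm. Approaching.

Request:
{"fn": "servo_tool", "kwargs": {"deltas": [{"tx": 1, "ty": 2, "tz": 12, "ax": 0, "ay": 0, "az": 0, "claw": 0}, {"tx": 2, "ty": 4, "tz": 24, "ax": 0, "ay": 0, "az": 0, "claw": 0}, {"tx": 3, "ty": 6, "tz": 34, "ax": 0, "ay": 0, "az": 0, "claw": 0}, {"tx": 3, "ty": 7, "tz": 39, "ax": 0, "ay": 0, "az": 0, "claw": 0}, {"tx": 3, "ty": 7, "tz": 39, "ax": 0, "ay": 0, "az": 0, "claw": 0}]}}

```text
time_s: 10.85
tcp_pos: [0.4894, 0.1513, 0.1905]
ee_rot: [[0.085, -0.993, 0.084], [-0.703, -0.0, 0.712], [-0.707, -0.12, -0.698]]
wrist_force: [-0.1, 0.1, 0.2]
gripper_width: 0.006
gripper_force: 0.0
```

Request:
{"fn": "servo_tool", "kwargs": {"deltas": [{"tx": 0, "ty": 0.2, "tz": 1.5, "ax": 0, "ay": 0, "az": 0, "claw": 0}, {"tx": 0, "ty": 0.5, "tz": 3, "ax": 0, "ay": 0, "az": 0, "claw": 0}, {"tx": 0, "ty": 0.8, "tz": 4.5, "ax": 0, "ay": 0, "az": 0, "claw": 0}, {"tx": 0, "ty": 1, "tz": 6, "ax": 0, "ay": 0, "az": 0, "claw": 0}]}}

```text
time_s: 11.18
tcp_pos: [0.49, 0.1547, 0.1879]
ee_rot: [[0.087, -0.992, 0.087], [-0.703, 0.001, 0.711], [-0.706, -0.123, -0.697]]
wrist_force: [0.2, -0.1, -0.6]
gripper_width: 0.008
gripper_force: 0.0
```

Request:
{"fn": "servo_tool", "kwargs": {"deltas": [{"tx": 0, "ty": 0.2, "tz": 1, "ax": 0, "ay": 0, "az": 0, "claw": 0}, {"tx": 0, "ty": 0.4, "tz": 2, "ax": 0, "ay": 0, "az": 0, "claw": 0}, {"tx": 0, "ty": 0.4, "tz": 2, "ax": 0, "ay": 0, "az": 0, "claw": 0}]}}

```text
time_s: 11.43
tcp_pos: [0.4896, 0.1562, 0.1862]
ee_rot: [[0.087, -0.992, 0.086], [-0.703, 0.001, 0.711], [-0.706, -0.122, -0.697]]
wrist_force: [0.1, 0.6, -0.2]
gripper_width: 0.003
gripper_force: 0.0
```

Request:
{"fn": "servo_tool", "kwargs": {"deltas": [{"tx": 0, "ty": 0.2, "tz": 1, "ax": 0, "ay": 0, "az": 0, "claw": 0}, {"tx": 0, "ty": 0.4, "tz": 2, "ax": 0, "ay": 0, "az": 0, "claw": 0}, {"tx": 0, "ty": 0.4, "tz": 2, "ax": 0, "ay": 0, "az": 0, "claw": 0}]}}

```text
time_s: 11.68
tcp_pos: [0.4895, 0.1574, 0.1849]
ee_rot: [[0.087, -0.992, 0.087], [-0.703, 0.0, 0.711], [-0.706, -0.123, -0.698]]
wrist_force: [-0.3, -1.7, 1.9]
gripper_width: 0.007
gripper_force: 1.1
```

Request:
{"fn": "servo_tool", "kwargs": {"deltas": [{"tx": 0, "ty": 0.2, "tz": 1, "ax": 0, "ay": 0, "az": 0, "claw": 0}, {"tx": 0, "ty": 0.4, "tz": 2, "ax": 0, "ay": 0, "az": 0, "claw": 0}, {"tx": 0, "ty": 0.4, "tz": 2, "ax": 0, "ay": 0, "az": 0, "claw": 0}]}}

```text
time_s: 11.93
tcp_pos: [0.4893, 0.1589, 0.1834]
ee_rot: [[0.087, -0.992, 0.087], [-0.703, 0.001, 0.711], [-0.706, -0.123, -0.697]]
wrist_force: [-0.2, -1.7, 2.1]
gripper_width: 0.003
gripper_force: 1.7
```

Request:
{"fn": "servo_tool", "kwargs": {"deltas": [{"tx": 0, "ty": 0.2, "tz": 1, "ax": 0, "ay": 0, "az": 0, "claw": 0}, {"tx": 0, "ty": 0.4, "tz": 2, "ax": 0, "ay": 0, "az": 0, "claw": 0}, {"tx": 0, "ty": 0.4, "tz": 2, "ax": 0, "ay": 0, "az": 0, "claw": 0}]}}

```text
time_s: 12.18
tcp_pos: [0.4892, 0.1604, 0.182]
ee_rot: [[0.087, -0.992, 0.087], [-0.703, 0.001, 0.711], [-0.706, -0.123, -0.697]]
wrist_force: [-0.4, -3.7, 3.3]
gripper_width: 0.003
gripper_force: 2.3
```

Request:
{"fn": "servo_tool", "kwargs": {"deltas": [{"tx": 0, "ty": 0.2, "tz": 1, "ax": 0, "ay": 0, "az": 0, "claw": 0}, {"tx": 0, "ty": 0.4, "tz": 2, "ax": 0, "ay": 0, "az": 0, "claw": 0}, {"tx": 0, "ty": 0.4, "tz": 2, "ax": 0, "ay": 0, "az": 0, "claw": 0}]}}

```text
time_s: 12.43
tcp_pos: [0.4891, 0.1609, 0.1815]
ee_rot: [[0.089, -0.992, 0.087], [-0.704, -0.001, 0.711], [-0.705, -0.125, -0.698]]
wrist_force: [-1.9, -7.9, 9.1]
gripper_width: 0.006
gripper_force: 5.8
```

The button is fully in (stopped, 12 N). I'll back off along its axis.

Request:
{"fn": "servo_tool", "kwargs": {"deltas": [{"tx": 0, "ty": -1, "tz": -6, "ax": 0, "ay": 0, "az": 0, "claw": 0}, {"tx": 0, "ty": -3, "tz": -16, "ax": 0, "ay": 0, "az": 0, "claw": 0}, {"tx": 0, "ty": -6, "tz": -36, "ax": 0, "ay": 0, "az": 0, "claw": 0}, {"tx": 0, "ty": -10, "tz": -60, "ax": 0, "ay": 0, "az": 0, "claw": 0}, {"tx": 0, "ty": -16, "tz": -95, "ax": 0, "ay": 0, "az": 0, "claw": 0}, {"tx": 0, "ty": -18, "tz": -110, "ax": 0, "ay": 0, "az": 0, "claw": 0}, {"tx": 0, "ty": -18, "tz": -110, "ax": 0, "ay": 0, "az": 0, "claw": 0}, {"tx": 0, "ty": -18, "tz": -110, "ax": 0, "ay": 0, "az": 0, "claw": 0}]}}

```text
time_s: 13.1
tcp_pos: [0.4971, 0.0835, 0.2595]
ee_rot: [[0.086, -0.992, 0.087], [-0.702, 0.002, 0.712], [-0.707, -0.123, -0.697]]
wrist_force: [-0.6, 0.8, -0.5]
gripper_width: 0.006
gripper_force: 0.0
```

Run:
```python
from go import *
loc();cv2.imwrite('pics/g.png',capture('wrist'))
for l in ['push_plate','start_button_top']:
    for q,cf in find(l,'wrist'): print(l,np.round(R(p[2]).T@(np.array(q)-[p[0],p[1],.1]),4),cf)
```

```text
washer tcp [-0.1242  0.0512  0.1595] F [-0.6  0.8 -0.5] t 13.1 j [ -3.  11.  -6. -48. -75.  20.]
push_plate [-0.0011  0.0642  0.0998] 0.92
push_plate [-0.1967  0.1607  0.0961] 0.73
start_button_top [-0.1233  0.1291  0.0819] 0.64
```

View pics/g.png

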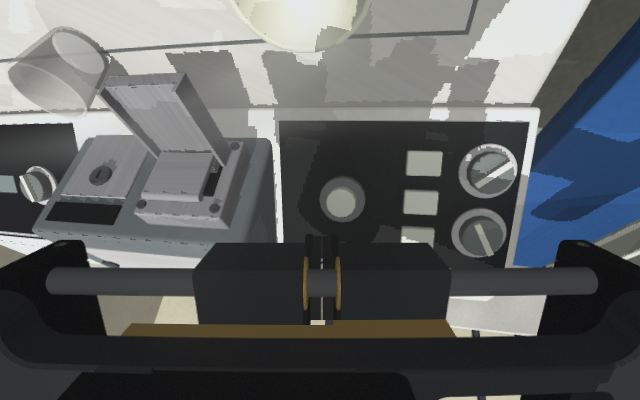

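The plate is in against the bezel at (180,178) and reads y 0.064 m. The button is out at (342,200), the dish and cup are in place, and the arm is clear.

```bash
python3 -c "
from station import *
print(finish_job())"
```

```text
the job is handed in; nothing more can be done
None
```

I pushed the coin slide in until it dropped into its home notch (peak push about 10 N), pressed the start button fully in and let it spring back out, and handed the job in with the arm clear at 13 s; no verdict was shown.

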